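# Lock the holder head into the bayonet bench mount

## Robot

A 6-joint arm with a two-finger parallel gripper is mounted at the origin on a cart in front of the work surface, level with it; the furniture and walls round the work are solid. World frame = base frame: x ahead of the robot, y to its left, z up, the work surface at z = 0. Lengths are in m, angles in rad, forces in N, time in s.
With the tool pointing down it reaches from about 0.35 to 0.85 m from the base axis. Payload 8.1 kg.
Tool frame: the origin (TCP) lies midway between the tips of the shut fingers; the grasp point (between the pads) lies 19 mm behind it (ctrl.hold_point_z is the distance from the TCP to the grasp point, in m); z points along the fingers, y is the direction in which the jaws open and shut (so a half turn about z gives the same grasp; the last joint's range is limited). The gripper opens to 85 mm and grips with 20 to 120 N. Pads are 22 mm wide; open, the fingers measure 114 mm over their backs; the gripper's body (76 mm by 85 mm) begins 54 mm behind the grasp point. The pads swing forward as they close: fully open they stand 13 mm farther back than shut.
Start: joints at [1.075, 0.13, 1.488, -0, 1.523, -0.085], TCP at [0.24, 0.55, 0.231] pointing down, gripper open.
Joint ranges: [-2.96, 2.96], [-0.89, 2.26], [0.02, 2.5], [-1.34, 4.48], [0, 2.73], [-2.66, 2.66]. Speed limits (rad/s): [2.39, 2.39, 2.79, 3.14, 3.14, 3.14].

## Interface

Orientations are given as a 3x3 rotation matrix whose columns are the frame's x, y, z axes.
In Python, from bench import ctrl gives the robot as it stands.
- The arm moves only by the tool jog_arm, never from a script. Its argument "targets" is a list of rows, each a list of 2 entries, a list of its own where there are three numbers: the shift along the tool's x, y, z in mm, then the turn about the tool's z in degrees. A call has 1 to 10 rows; each row is the pose to reach, as a shift and turn from the pose commanded when the call began, along the tool's axes at that moment; what a row does not reach only later rows make up. A row lasts 1/8 s, in which the tool goes at most 62.5 mm and 10.7 degrees, less where a joint would pass 70% of its speed; a pose out of reach is approached as far as the arm can. A call with a gripper value outside its range is refused whole. "fingers" is the gripper command: -1 is fully open, 1 is shut, values between are in proportion, set as the call begins (left out, the last holds). The fingers move at their own pace and stop on an object; the grip force is fixed at half the most. Time passes only in rows, so rows that repeat a pose let the fingers close. It gives the time, the measured TCP pose, the force and the opening at its end, in the units of the state.
- ctrl.observe(): the state, without advancing time (a new reading comes with each control period).
- ctrl.get_image(name): name is "scene" or "top" or "wrist"; returns a dict with "pixels" (420x560x3 uint8, red, green, blue), "fx", "fy", "cx", "cy" (pixels), "R" (3x3) and "t" (3): a world point X has camera coordinates R X + t; the wrist camera has in their place "hand_eye" (4x4, takes a point from camera to tool coordinates, whose origin is the TCP and whose axes are the flange's). Camera axes: x right, y down, z forward; pixel columns grow to the right and rows downward; lengths in m; the calibration is good to about 2 mm. A picture is of the moment at which its call begins: read the wrist's pose just before it. There is no depth.
- ctrl.hand_in(): hands the job in, once; it reports no verdict.
The state is a dict: "clock": time; "qpos": joint angles; "joint_vel": joint speeds; "effort": joint torques, N m; "eef_pos": TCP position; "eef_rot": TCP orientation; "force": force on the tool from outside, world axes, zero at the start; "wrist_torque": the same for the moment, N m; "finger_gap": opening from 0.0 (shut) to 1.0 (fully open).
Only numpy, scipy, OpenCV 4.12 (cv2) and the standard library are available. Lean on these libraries where they do the work, as an engineer would, in place of code of your own. Each camera call takes 0.05 s, during which the arm holds its last target. There are 200 camera calls.

## Task

Lay the loose metal holder head on the sloping wooden rest, shank foot down against the stop and square grip end up, and let go of it. Then take it by its square grip, stand it upright in the round bayonet mount with its two lugs in the two slots, push it down against the spring, turn it clockwise (seen from above) to the stop, and let it rise into its notches and stay locked there, upright and released. Leave the spool, the black tape roll and the wood block where they are.

Things in the scene. Friction and masses are not known exactly. Their poses are not given: they have to be found in the camera images.
- head: Loose metal holder head, 108 mm long, about 0.2 kg. Origin on its axis, mid body; +x runs from foot to grip: round shank 24 mm thick from x = -57.5 to -17.5 mm, aluminium body 40 x 40 mm to +17.5, dark square grip 22 x 22 mm to +50.5. Starts lying on a flat of its body (axis 20 mm above the bench, y level), grip roughly towards the robot. A half turn about its axis changes nothing.
- head_foot (a point): Centre of the foot face of the head's shank, x = -57.5 mm in the head's frame. Near it two lugs stand out from the shank along the head's +y and -y, to 20 mm from the axis; each 6.5 mm wide (along z) and 6 mm thick (x = -51.5 to -45.5 mm).
- head_grip (a point): On the head's axis in the middle of its square grip, x = +34 mm in the head's frame.
- rest: Wooden rest fixed to the bench; base 140 x 70 x 10 mm, origin under its centre. A 24 mm wide rail rises at 60 degrees towards the rest's -x (the robot's side), with a 44 mm wide stop plate square to it at its low end. The head lies on it on a flat of its body, axis along (-0.5, 0, 0.866) of the rest's frame, either flat down. Fingers can reach down beside the rail, clear of the stop.
- rest_foot (a point): Where the centre of the head's foot lies when the head rests on the rail against the stop: (20, 0, 32) mm in the rest's frame.
- mount: Round bayonet mount fixed to the bench, 60 mm high, 68 mm across, on a 100 mm flange. Origin under its centre, z up. Its lip has a 27 mm bore and two slots 11 mm wide, out to 22 mm from the axis, on the line 70 degrees counterclockwise (from above) of its x axis. Lugs go down the slots and turn 70 degrees clockwise to a stop: then they lie along its x axis, below black marks on the rim.
- mount_top (a point): Centre of the mount's mouth, 60 mm above the bench. Depth of the head's foot below it: 8 mm when it meets the spring plunger, 26 mm or more for the lugs to turn under the lip, 31 mm at the hard bottom (28 to 29 is good for turning), 20 mm when risen into the notches. Turning the other way is blocked.
- plunger (a joint): Travel (m) of the spring plunger in the mount's bore: 0 up, growing as it is pushed down, at most 0.024; 0.012 when the head is locked, above 0.018 when deep enough to turn. Spring 5 N at 0, 250 N/m more, so about 10 N at the bottom.
- thread_spool: Bystander: small wooden thread spool, 24 mm diameter, 30 mm high, standing; origin under its centre. Not to be moved.
- tape_black: Bystander: black tape roll lying flat, 60 mm diameter, 18 mm high; origin under its centre. Not to be moved.
- wood_block: Bystander: hardwood block 45 x 105 x 24 mm (x, y, z); origin under its centre. Not to be moved.
There are look-alikes about, which are no part of the job. Leave any red look-alike of the rest alone.

How it is judged:
By the outcome, as a careful person would: the job done as asked, in the order asked, and still so for the second after the job is handed in, with the robot touching nothing.
It also fails if it takes over 54 s, if anything falls off the work surface, if the arm or the gripper's body presses on something with over 40 N, if the wrist force passes 120 N, or if a joint passes its speed limit or range.

## Working session

There is one attempt and no reset: what is moved stays moved. The work goes in short steps, Python scripts to look and compute and a tool call to move; the robot and the scene stay as the last step left them, time stands still between calls to the robot, and variables do not carry over. Pictures are saved under pics/ and viewed, about 8 in all and at most 12, crops included, and the job is handed in when it is done.

Besides the shell and the picture viewer there is one more tool, called after "Request:" as name(argument=value, ...) on one line, values as JSON. jog_arm: Moves the arm, as the interface text tells. Its arguments: {"type":"object","properties":{"targets":{"type":"array","items":{"type":"array"}},"fingers":{"type":"number"}},"required":["targets"]}

```bash
ls; mkdir -p pics
cat > h.py <<'E'
import numpy as np, cv2
from bench import ctrl
def snap(name,fn):
    s=ctrl.observe(); im=ctrl.get_image(name); im['s']=s
    if name=='wrist':
        H=np.array(im['hand_eye']); T=np.eye(4); T[:3,:3]=s['eef_rot']; T[:3,3]=s['eef_pos']
        W=T@H; im['Rw']=W[:3,:3]; im['C']=W[:3,3]
    else:
        R=np.array(im['R']); im['Rw']=R.T; im['C']=-R.T@np.array(im['t'])
    cv2.imwrite('pics/'+fn+'.png',im['pixels'][:,:,::-1])
    import pickle; pickle.dump({k:im[k] for k in im},open('pics/'+fn+'.pkl','wb'))
    return im
def load(fn):
    import pickle; return pickle.load(open('pics/'+fn+'.pkl','rb'))
def ray(im,u,v):
    d=im['Rw']@np.array([(u-im['cx'])/im['fx'],(v-im['cy'])/im['fy'],1]); return im['C'],d
def onz(im,u,v,z):
    C,d=ray(im,u,v); return C+d*(z-C[2])/d[2]
def proj(im,X):
    c=im['Rw'].T@(np.array(X)-im['C']); return im['fx']*c[0]/c[2]+im['cx'],im['fy']*c[1]/c[2]+im['cy']
E
python3 - <<'E'
from h import *
a=snap('top','top0'); b=snap('scene','scene0')
print(a['C'],a['Rw'],a['fx']); print(b['C'],b['fx']); print(ctrl.observe()); print(ctrl.hold_point_z)
E
```

```text
pics
[0.48557523 0.07046764 1.3249584 ] [[ 0.02723305 -0.99565221  0.08907887]
 [-0.99961024 -0.02767171 -0.00369297]
 [ 0.00614188 -0.08894358 -0.99601773]] 456.8809081743858
[-0.05881698 -0.48284884  0.71507531] 479.4643037125199
{'clock': 0.1, 'qpos': array([ 1.07458196e+00,  1.31081829e-01,  1.48917229e+00, -2.04745838e-06,
        1.52302048e+00, -8.54240418e-02]), 'joint_vel': array([-1.06121440e-03, -1.42650734e-03, -2.59165322e-03, -5.73372205e-04,
       -5.09084246e-05, -1.22447778e-03]), 'effort': array([ 1.12192789e-03, -5.70944130e+01, -5.01944804e+01, -2.73567721e-04,
        8.06600496e-03,  5.21686741e-05]), 'eef_pos': array([0.23935422, 0.54964357, 0.23035057]), 'eef_rot': array([[-9.16805489e-01,  3.99333264e-01, -7.98975731e-04],
       [ 3.99334039e-01,  9.16804306e-01, -1.48006194e-03],
       [ 1.41466423e-04, -1.67598712e-03, -9.99998586e-01]]), 'force': array([ 0.25294562, -0.10341944, -0.16822725]), 'wrist_torque': array([ 0.00924586,  0.02123935, -0.03837751]), 'finger_gap': 1.0011325219361704}
0.0187
```

View pics/top0.png

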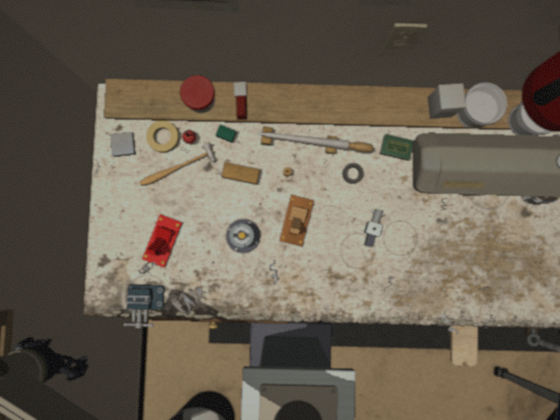

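View pics/scene0.png

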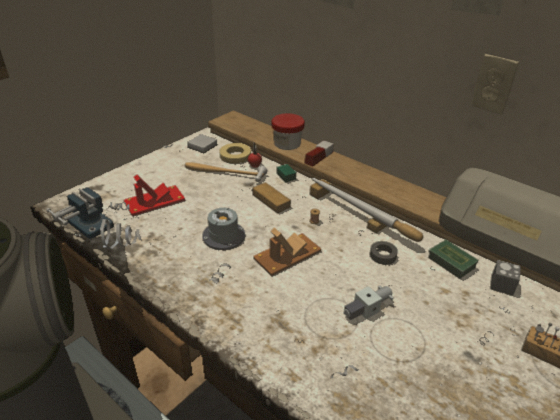

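The top view shows the head at (374,228), wooden rest at (297,220), red look-alike at (162,240), mount at (243,236), block at (240,173), spool at (288,172) and tape at (352,173). The scene view agrees.

Run:
```python
from h import *
a=load('top0'); b=load('scene0')
print('tcp px',proj(a,a['s']['eef_pos']))
for n,u,v,z in [('head',374,228,.03),('headgrip',371,241,.02),('headfoot',377,212,.02),('rest',297,220,.0),('mount',242,236,.06),('block',240,173,.024),('tape',352,173,.018),('spool',288,172,.03),('red',162,240,0)]: print(n,onz(a,u,v,z).round(3))
im=cv2.imread('pics/top0.png')[190:262,215:405]
cv2.imwrite('pics/c1.png',cv2.resize(im,None,fx=4.2,fy=4.2,interpolation=cv2.INTER_CUBIC))
```

```text
tcp px (np.float64(68.99767580710727), np.float64(349.6153791008882))
head [ 0.553 -0.203  0.03 ]
headgrip [ 0.517 -0.197  0.02 ]
headfoot [ 0.6   -0.213  0.02 ]
rest [0.572 0.015 0.   ]
mount [0.52  0.168 0.06 ]
block [0.701 0.183 0.024]
tape [ 0.712 -0.14   0.018]
spool [0.707 0.045 0.03 ]
red [0.503 0.404 0.   ]
```

View pics/c1.png

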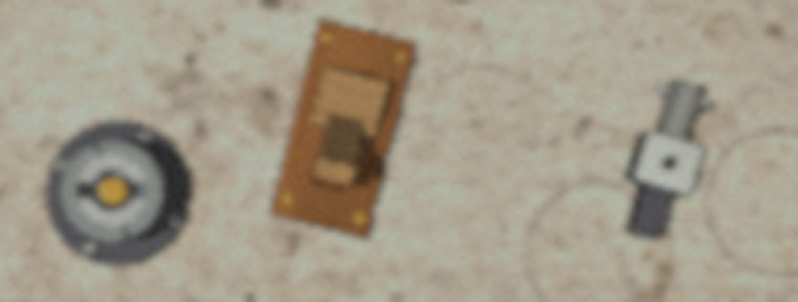

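```bash
cat >> h.py <<'E'
def rel(p,yaw,s=None):
    "world TCP target (m), yaw of tool x (deg) -> jog row"
    s=s or ctrl.observe(); R=np.array(s['eef_rot']); d=R.T@(np.array(p)-s['eef_pos'])*1000
    y0=np.degrees(np.arctan2(R[1,0],R[0,0])); t=-((yaw-y0+180)%360-180)
    print('row',d.round(1),'turn',round(t,1),'now',np.round(s['eef_pos'],4),round(y0,2),'clk',s['clock'])
E
python3 - <<'E'
from h import *
w=snap('wrist','w0'); print(np.array(w['hand_eye']).round(3),w['fx'])
rel([.50,.168,.25],169)
a=load('top0')
# rest board by colour
hsv=cv2.cvtColor(a['pixels'],cv2.COLOR_RGB2HSV)
m=cv2.inRange(hsv,(5,90,60),(18,255,255)); m[:, :265]=0; m[:,330:]=0; m[:190]=0; m[255:]=0
c=max(cv2.findContours(m,0,1)[0],key=cv2.contourArea); r=cv2.minAreaRect(c); print(r)
b=cv2.boxPoints(r); P=np.array([onz(a,u,v,.01) for u,v in b]); print(P.round(3),P.mean(0).round(4))
E
```

```text
[[-0.    -0.96  -0.279  0.071]
 [ 1.    -0.     0.001 -0.001]
 [-0.001 -0.279  0.96  -0.143]
 [ 0.     0.     0.     1.   ]] 334.30305597223986
row [-391.4 -245.9  -19.2] turn -12.5 now [0.2394 0.5497 0.2305] 156.47 clk 0.15
((296.1645202636719, 220.17489624023438), (23.41338348388672, 47.48844909667969), 14.743562698364258)
[[ 0.512  0.066  0.01 ]
 [ 0.646  0.035  0.01 ]
 [ 0.63  -0.031  0.01 ]
 [ 0.497  0.001  0.01 ]] [0.5712 0.0177 0.01  ]
```

Request:
jog_arm(targets=[[[-55, -35, -10], -6], [[-110, -70, -20], -12.5], [[-165, -105, -20], -12.5], [[-220, -140, -20], -12.5], [[-275, -175, -20], -12.5], [[-330, -210, -20], -12.5], [[-390, -246, -20], -12.5], [[-390, -246, -20], -12.5], [[-390, -246, -20], -12.5], [[-390, -246, -20], -12.5]])

```text
clock: 1.4
eef_pos: [0.4984, 0.1693, 0.251]
eef_rot: [[-0.982, 0.191, -0.001], [0.191, 0.982, 0.0], [0.001, 0.0, -1.0]]
force: [0.4, 0.3, 0.1]
finger_gap: 0.999
```

Run:
```python
from h import *
w=snap('wrist','w1'); 
cv2.imwrite('pics/w1b.png',cv2.resize(w['pixels'][:,:,::-1],(784,588),interpolation=cv2.INTER_CUBIC))
print(proj(w,[.52,.168,.06]),proj(w,[.571,.0175,.01]),w['s']['joint_vel'].max())
rel([.555,.017,.25],167)
rel([.53,-.08,.27],168)
```

```text
(np.float64(286.8732914283062), np.float64(202.91517971163393)) (np.float64(175.5992223244022), np.float64(253.25791017106462)) 0.018451279035694216
row [ -84.8 -139.1    1. ] turn 2.0 now [0.4983 0.1697 0.2511] 169.02 clk 1.45
row [ -78.7 -239.1  -19. ] turn 1.0 now [0.4983 0.1697 0.2511] 169.02 clk 1.45
```

View pics/w1b.png

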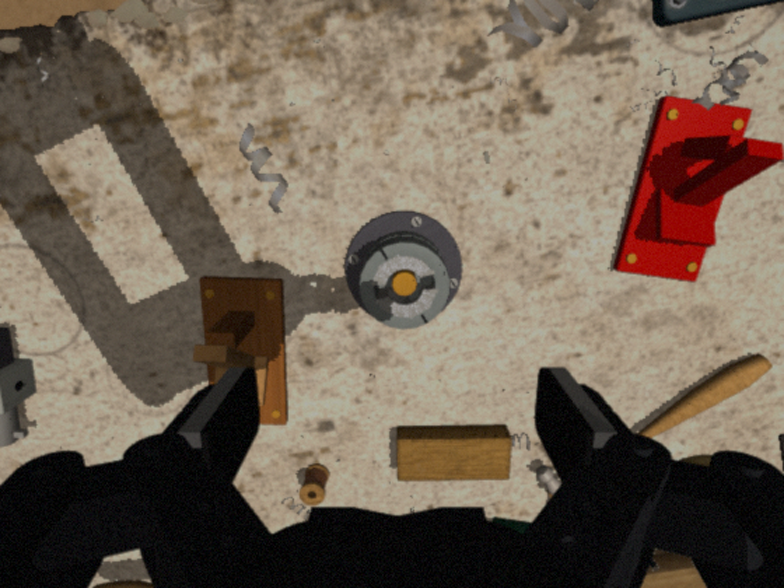

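The wrist view shows the mount mouth at (404,284), slots running roughly left-right (378,293)–(431,284) and black marks at (383,250) and (425,320). The rest is at (245,350) and the red one at (685,190).

```bash
cat > pol.py <<'E'
from h import *
def polar(w,c,r0,r1,z=.06):
    g=cv2.cvtColor(w['pixels'],cv2.COLOR_RGB2GRAY); out=[]
    for th in range(0,360,2):
        p=[proj(w,[c[0]+r*np.cos(np.radians(th)),c[1]+r*np.sin(np.radians(th)),z]) for r in np.linspace(r0,r1,8)]
        out.append(np.mean([cv2.getRectSubPix(g,(1,1),(float(u),float(v)))[0,0] for u,v in p]))
    return np.array(out)
E
python3 - <<'E'
from pol import *
w=load('w1')
# gold plunger centroid (top at z~.052)
hsv=cv2.cvtColor(w['pixels'],cv2.COLOR_RGB2HSV); m=cv2.inRange(hsv,(12,130,120),(28,255,255))
m[:180]=0;m[225:]=0;m[:,:270]=0;m[:,310:]=0
M=cv2.moments(m,True); u,v=M['m10']/M['m00'],M['m01']/M['m00']; print('plunger px',u,v,M['m00'],onz(w,u,v,.052))
g=cv2.cvtColor(w['pixels'],cv2.COLOR_RGB2GRAY)
# rim outer circle: bright mask
mm=(np.abs(g.astype(int)-150)<200)&(g>75); 
c=onz(w,u,v,.052)
for r0,r1 in [(.0165,.0205),(.025,.032)]:
    o=polar(w,c,r0,r1); print(r0,' '.join(f'{i*2}:{int(x)}' for i,x in enumerate(o) if x<np.median(o)-18))
E
```

```text
plunger px 288.5229357798165 202.4678899082569 218.0 [0.5220366  0.16948145 0.052     ]
0.0165 70:118 72:99 74:74 76:55 78:42 80:40 82:41 84:44 86:46 88:48 90:49 92:51 94:52 96:51 98:52 100:54 102:56 104:67 106:89 108:110 252:115 254:107 256:95 258:82 260:73 262:58 264:41 266:38 268:36 270:36 272:36 274:36 276:36 278:36 280:37 282:38 284:40 286:45 288:51 290:56 292:60 294:63 296:63 298:63 300:62 302:63 304:64 306:66 308:68 310:73 312:83 314:95 316:106 318:118
0.025 18:71 20:57 22:84 198:90 200:55 202:64 250:83 252:65 254:58 256:56 258:53 260:55 262:55 264:54 266:54 268:53 270:53 272:55 274:55 276:55 278:56 280:54 282:53 284:54 286:54 288:55 290:55 292:55 294:55 296:54 298:55 300:54 302:56 304:56 306:55 308:55 310:55 312:55 314:55 316:57 318:62 320:71 322:77 324:84
```

Request:
jog_arm(targets=[[[-20, -60, -8], 1], [[-40, -120, -15], 1], [[-60, -180, -20], 1], [[-80, -240, -20], 1], [[-80, -240, -20], 1], [[-80, -240, -20], 1]])

```text
clock: 2.2
eef_pos: [0.5314, -0.0811, 0.2711]
eef_rot: [[-0.978, 0.208, -0.0], [0.208, 0.978, 0.001], [0.0, 0.001, -1.0]]
force: [-0.4, 0.7, -0.3]
finger_gap: 0.999
```

Run:
```python
from h import *
w=snap('wrist','w2'); 
cv2.imwrite('pics/w2b.png',cv2.resize(w['pixels'][:,:,::-1],(784,588),interpolation=cv2.INTER_CUBIC))
```

```text
(no output)
```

View pics/w2b.png

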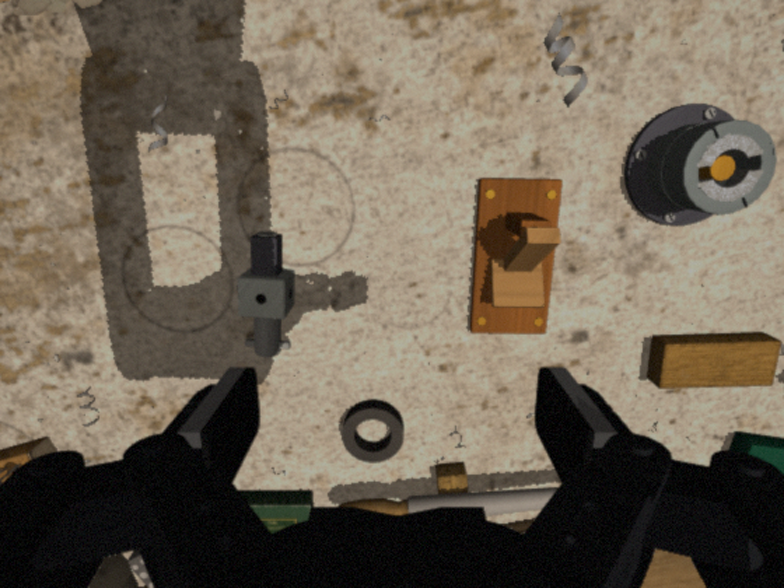

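The wrist view shows the head at left: hole on body at (261,298), grip end (266,235), lugs at (267,345). The rest base corners are (480,178), (562,179), (547,333) and (471,332), with the rail's top edge at about (541,243).

Run:
```python
from h import *
w=load('w2'); k=1.4
P=np.array([onz(w,u/k,v/k,.01) for u,v in [(480.5,178.5),(562,179.5),(547,333),(471,332)]]); c=P.mean(0); d=(P[2]+P[3]-P[0]-P[1]); yaw=np.arctan2(d[1],d[0])
print('rest',P.round(4).tolist(),c.round(4),np.degrees(yaw))
ex=np.array([np.cos(yaw),np.sin(yaw),0]); ey=np.array([-ex[1],ex[0],0]); c[2]=0
W=lambda x,y,z:c+ex*x/1e3+ey*y/1e3+np.array([0,0,z/1e3])
for L in (0,30,60,70,80,90,100):
    print(L,[np.round(np.array(proj(w,W(2.7-.5*L,y,22+.866*L)))*k).tolist() for y in (-12,12)])
print('rest_foot',W(20,0,32).round(4))
h=onz(w,261/k,298/k,.04); print('head',h.round(4)); 
print('grip end top',onz(w,266/k,233.5/k,.031).round(4),'lugs',[onz(w,u/k,v/k,.02).round(4) for u,v in [(250,340),(289,345)]])
rel([h[0]+.0,h[1],.2],169)
```

```text
rest [[0.4958, -0.002, 0.01], [0.5109, 0.065, 0.01], [0.6461, 0.0359, 0.01], [0.6305, -0.0326, 0.01]] [0.5708 0.0166 0.01  ] -12.465502416671066
0 [[504.0, 265.0], [532.0, 266.0]]
30 [[513.0, 254.0], [543.0, 255.0]]
60 [[523.0, 242.0], [555.0, 242.0]]
70 [[526.0, 237.0], [560.0, 237.0]]
80 [[530.0, 232.0], [565.0, 232.0]]
90 [[535.0, 227.0], [570.0, 227.0]]
100 [[539.0, 221.0], [576.0, 221.0]]
rest_foot [0.5903 0.0123 0.032 ]
head [ 0.5512 -0.2021  0.04  ]
grip end top [ 0.5008 -0.1853  0.031 ] lugs [array([ 0.5921, -0.2305,  0.02  ]), array([ 0.6042, -0.1973,  0.02  ])]
row [ -44.6 -115.    71.2] turn -1.0 now [ 0.5314 -0.0805  0.2712] 168.04 clk 2.25
```

Request:
jog_arm(targets=[[[-20, -55, 30], 4], [[-35, -110, 70], 4], [[-40, -117, 100], 4], [[-40, -117, 100], 4], [[-40, -117, 100], 4]])

```text
clock: 2.88
eef_pos: [0.547, -0.203, 0.1727]
eef_rot: [[-0.962, 0.274, 0.001], [0.274, 0.962, 0.0], [-0.001, 0.0, -1.0]]
force: [-0.2, -0.7, 0.2]
finger_gap: 1.005
```

Run:
```python
from h import *
w=snap('wrist','w3'); 
cv2.imwrite('pics/w3b.png',cv2.resize(w['pixels'][:,:,::-1],(784,588),interpolation=cv2.INTER_CUBIC))
rel([.55,-.202,.17],163)
```

```text
row [-2.1  2.   3.5] turn 1.1 now [ 0.5475 -0.2033  0.1735] 164.1 clk 2.925
```

View pics/w3b.png

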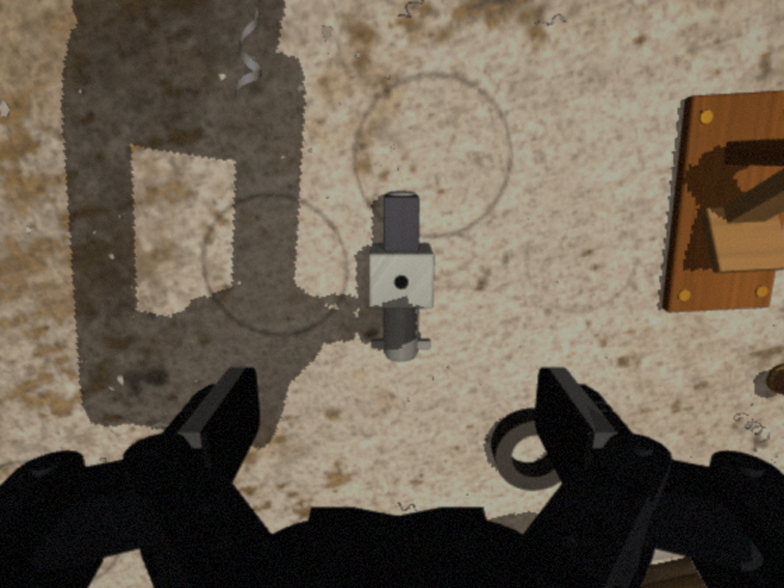

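The head sits square in view: hole at (401,282), grip centred at u=402, lugs level at v=344. So its yaw matches the tool's (164°).

Run:
```python
from h import *
w=load('w3'); h=onz(w,401/1.4,282/1.4,.04); print(h)
for u,v in [(370,255),(433,254),(434,306),(369,307)]: print(onz(w,u/1.4,v/1.4,.04).round(4))
a=np.radians(164.1); p=h+np.array([np.cos(a),np.sin(a),0])*-.003
rel([p[0],p[1],.004],164.1)
```

```text
[ 0.5516906  -0.20248186  0.04      ]
[ 0.5304 -0.2158  0.04  ]
[ 0.5402 -0.1793  0.04  ]
[ 0.5722 -0.187   0.04  ]
[ 0.5617 -0.2259  0.04  ]
row [ -6.4   2.  169.5] turn -0.0 now [ 0.5475 -0.2033  0.1735] 164.1 clk 2.925
```

Request:
jog_arm(targets=[[[-6, 2, 50], 0], [[-6, 2, 100], 0], [[-6, 2, 150], 0], [[-6, 2, 168], 0], [[-6, 2, 168], 0]])

```text
clock: 3.55
eef_pos: [0.5528, -0.2039, 0.0038]
eef_rot: [[-0.961, 0.275, -0.0], [0.275, 0.961, 0.0], [0.0, 0.0, -1.0]]
force: [-0.1, -0.2, 1.1]
finger_gap: 0.998
```

Request:
jog_arm(targets=[[[0, 0, 0], 0], [[0, 0, 0], 0], [[0, 0, 0], 0], [[0, 0, 0], 0], [[0, 0, 0], 0], [[0, 0, 0], 0]], fingers=1)

```text
clock: 4.3
eef_pos: [0.5541, -0.2052, 0.0055]
eef_rot: [[-0.961, 0.276, 0.003], [0.276, 0.961, -0.001], [-0.003, -0.0, -1.0]]
force: [0.2, 0.7, 7.3]
finger_gap: 0.459
```

Request:
jog_arm(targets=[[[0, 0, -40], 0], [[0, 0, -80], 0], [[0, 0, -110], 0], [[0, 0, -110], 0]])

```text
clock: 4.8
eef_pos: [0.5546, -0.2056, 0.1167]
eef_rot: [[-0.961, 0.276, 0.006], [0.276, 0.961, -0.003], [-0.006, -0.001, -1.0]]
force: [0.2, -0.4, -2.8]
finger_gap: 0.459
```

```bash
cat >> h.py <<'E'
def rest(x,y,z,c=(.571,.017),yaw=-12.7):
    a=np.radians(yaw); return [c[0]+(x*np.cos(a)-y*np.sin(a))/1e3,c[1]+(x*np.sin(a)+y*np.cos(a))/1e3,z/1e3]
E
python3 - <<'E'
from h import *
rel(rest(13.7,0,117),167.3); rel(rest(13.7,0,81),167.3)
E
```

```text
row [ 32.1 219.3  -0.8] turn -3.3 now [ 0.5546 -0.2056  0.1167] 163.96 clk 4.8
row [ 32.3 219.3  35.2] turn -3.3 now [ 0.5546 -0.2056  0.1167] 163.96 clk 4.8
```

Request:
jog_arm(targets=[[[8, 45, 0], -3.3], [[16, 95, 0], -3.3], [[24, 145, 0], -3.3], [[32, 195, 0], -3.3], [[32, 219, 0], -3.3], [[32, 219, 15], -3.3], [[32, 219, 30], -3.3], [[32, 219, 35], -3.3], [[32, 219, 35], -3.3]])

```text
clock: 5.92
eef_pos: [0.5824, 0.0139, 0.0778]
eef_rot: [[-0.975, 0.222, 0.0], [0.222, 0.975, 0.001], [-0.0, 0.001, -1.0]]
force: [-0.2, 2.7, 4.5]
finger_gap: 0.465
```

Run:
```python
from h import *
w=snap('wrist','w4'); b=snap('scene','s4'); rel(rest(13.7,0,55),167.3); print(w['s']['force'])
W=w['pixels'][:,:,::-1]; S=cv2.resize(b['pixels'][170:300,200:370,::-1],None,fx=3.2,fy=3.2,interpolation=cv2.INTER_CUBIC)
S=S[:420]; W=cv2.resize(W[100:380,160:400],None,fx=1.0,fy=1.0)
o=np.zeros((420,800,3),np.uint8); o[:S.shape[0],:544]=S; o[:280,550:790]=W; cv2.imwrite('pics/c4.png',o)
```

```text
row [-1.9  0.6 22.9] turn -0.1 now [0.5824 0.0138 0.0779] 167.16 clk 6.025
[-0.18072082  2.67513802  4.45200346]
```

View pics/c4.png

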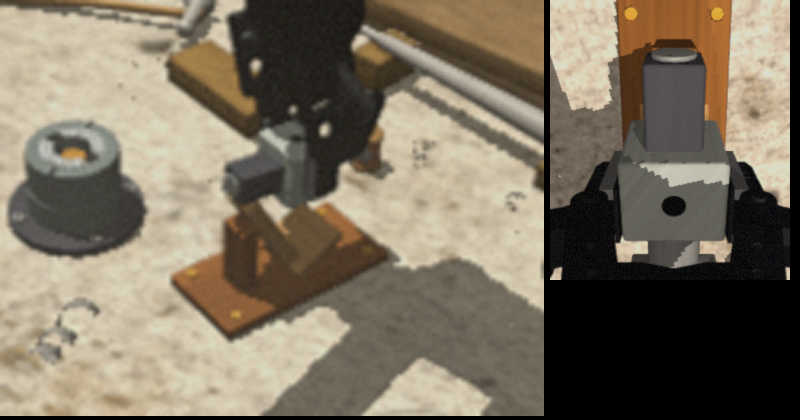

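The scene crop shows the head level above the rail's top. The wrist crop shows it gripped square across the body (hole at (673,206)).

Request:
jog_arm(targets=[[[0, 0, 3], 0], [[0, 0, 6], 0], [[0, 0, 9], 0], [[0, 0, 12], 0]])

```text
clock: 6.52
eef_pos: [0.5846, 0.0135, 0.0682]
eef_rot: [[-0.975, 0.222, 0.005], [0.222, 0.975, -0.0], [-0.005, 0.001, -1.0]]
force: [2.1, 0.9, 14.7]
finger_gap: 0.461
```

Run:
```python
from h import *
s=ctrl.observe(); print(s['force'],s['wrist_torque'],s['eef_pos'])
```

```text
[ 2.12664223  0.87906562 14.68198055] [0.0844253  0.29915779 0.00333637] [0.5845624  0.01349891 0.0682374 ]
```

Request:
jog_arm(targets=[[[0, 0, 3], 0], [[0, 0, 6], 0], [[0, 0, 9], 0], [[0, 0, 12], 0], [[0, 0, 12], 0]])

```text
clock: 7.15
eef_pos: [0.5845, 0.0134, 0.056]
eef_rot: [[-0.975, 0.222, 0.005], [0.222, 0.975, -0.0], [-0.005, 0.001, -1.0]]
force: [3.6, 0.5, 11.3]
finger_gap: 0.457
```

Run:
```python
from h import *
w=snap('wrist','w5'); b=snap('scene','s5'); print(w['s']['force'],w['s']['eef_pos'])
W=w['pixels'][:,:,::-1]; S=cv2.resize(b['pixels'][170:300,200:370,::-1],None,fx=3.2,fy=3.2,interpolation=cv2.INTER_CUBIC)
S=S[:420]; W=cv2.resize(W[100:380,160:400],None,fx=1.0,fy=1.0)
o=np.zeros((420,800,3),np.uint8); o[:S.shape[0],:544]=S; o[:280,550:790]=W; cv2.imwrite('pics/c5.png',o)
```

```text
[ 3.61148257  0.46558138 11.26414246] [0.58449899 0.01338979 0.0560013 ]
```

View pics/c5.png

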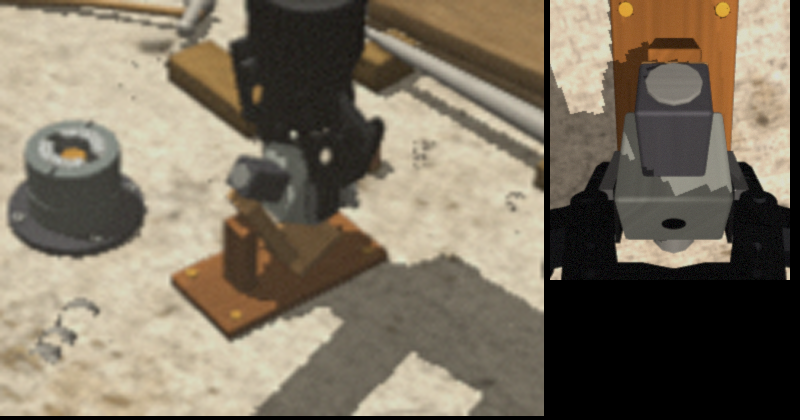

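The pivot worked: the scene crop shows the head tilted about 30° grip-up, and the wrist crop shows the grip's end face at (673,84). Next I move it back over the rail, set it down and release it between guarding fingers.

Request:
jog_arm(targets=[[[-2, 0, -15], 0], [[0, 0, -35], 0], [[14, 0, -40], 0], [[28, 0, -40], 0], [[28, 0, -34], 0], [[28, 0, -29], 0], [[28, 0, -26], 0], [[28, 0, -24], 0]])

```text
clock: 8.25
eef_pos: [0.5591, 0.0203, 0.0823]
eef_rot: [[-0.975, 0.221, 0.008], [0.221, 0.975, -0.001], [-0.008, 0.001, -1.0]]
force: [-0.3, -1.4, 22.4]
finger_gap: 0.461
```

Run:
```python
from h import *
s=ctrl.observe(); print(s['force'],s['wrist_torque'],s['eef_pos'])
```

```text
[-0.34214907 -1.41405137 22.3876366 ] [-0.14632481  0.30691223  0.01883973] [0.55908318 0.02025048 0.08234621]
```

Request:
jog_arm(targets=[[[3, 0, -3], 0], [[3, 0, -3], 0]])

```text
clock: 8.5
eef_pos: [0.5559, 0.0209, 0.0844]
eef_rot: [[-0.975, 0.221, 0.008], [0.221, 0.975, -0.001], [-0.008, 0.001, -1.0]]
force: [3.9, -1.4, 10.0]
finger_gap: 0.462
```

Request:
jog_arm(targets=[[[0, 0, 0], 0], [[0, 0, 0], 0], [[0, 0, 0], 0], [[0, 0, 0], 0], [[0, 0, 0], 0], [[0, 0, 0], 0]], fingers=-0.15)

```text
clock: 9.25
eef_pos: [0.552, 0.0216, 0.0813]
eef_rot: [[-0.975, 0.22, -0.0], [0.22, 0.975, 0.0], [0.0, -0.0, -1.0]]
force: [0.4, 0.0, -0.4]
finger_gap: 0.575
```

Run:
```python
from h import *
w=snap('wrist','w6'); b=snap('scene','s6'); print(w['s']['force'],w['s']['eef_pos'],w['s']['finger_gap'])
W=w['pixels'][:,:,::-1]; S=cv2.resize(b['pixels'][170:300,200:370,::-1],None,fx=3.2,fy=3.2,interpolation=cv2.INTER_CUBIC)
S=S[:420]; W=cv2.resize(W[100:380,160:400],None,fx=1.0,fy=1.0)
o=np.zeros((420,800,3),np.uint8); o[:S.shape[0],:544]=S; o[:280,550:790]=W; cv2.imwrite('pics/c6.png',o)
```

```text
[ 0.4388413   0.02700639 -0.3557658 ] [0.55201414 0.02159782 0.08126681] 0.5748348483766421
```

View pics/c6.png

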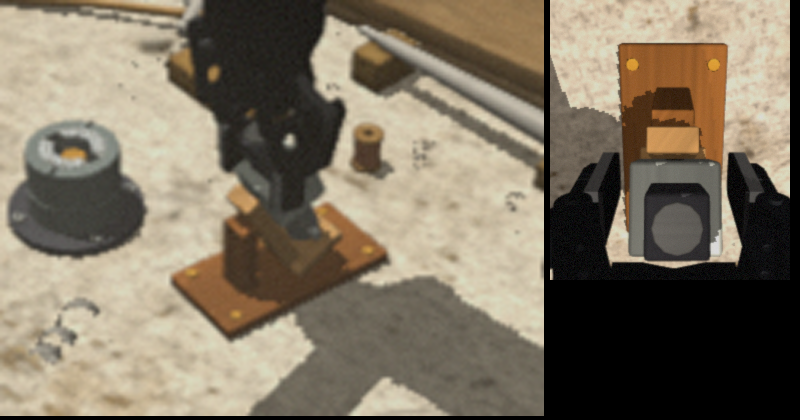

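The head now lies on the rail at about 60°: the wrist crop shows the grip end face at (677,228), centred between the fingers, and the force is near zero. Next I move up and regrip on the square grip.

Run:
```python
from h import *
rel(rest(-29.75,0,102),167.3)
w=load('w6')
# check: grip end face centre px (crop 677,228 -> full) vs predicted head end
u,v=677-550+160,228+100
print('pred px', proj(w,rest(20-.5*108,0,32+.866*108)),'seen',(u,v))
```

```text
row [ 10.2  -0.3 -20.7] turn -0.0 now [0.552  0.0216 0.0813] 167.26 clk 9.35
pred px (np.float64(285.4233764918933), np.float64(287.36040143221953)) seen (287, 328)
```

Request:
jog_arm(targets=[[[0, 0, 0], 0], [[0, 0, 0], 0], [[0, 0, -40], 0], [[20, 0, -100], 0], [[40, 0, -130], 0], [[40, 0, -130], 0]], fingers=-1)

```text
clock: 10.1
eef_pos: [0.5144, 0.0306, 0.2151]
eef_rot: [[-0.975, 0.22, 0.007], [0.22, 0.975, -0.0], [-0.006, 0.001, -1.0]]
force: [-0.1, -0.6, -0.7]
finger_gap: 0.999
```

Run:
```python
from h import *
w=snap('wrist','w7'); b=snap('scene','s7'); t=snap('top','t7')
for n,i in (('w',w),('s',b),('t',t)):
    A=np.array
    print(n,[np.round(proj(i,rest(20-.5*k,0,32+.866*k)),1).tolist() for k in (0,40,75,108)])
S=cv2.resize(b['pixels'][190:290,230:350,::-1],None,fx=4,fy=4,interpolation=cv2.INTER_CUBIC)
u,v=map(int,proj(w,rest(0,0,60))); W=w['pixels'][max(v-110,0):v+110,u-80:u+80,::-1]; W=cv2.resize(W,None,fx=1.9,fy=1.9)
print('crop w origin',u-80,max(v-110,0),W.shape)
o=np.zeros((420,800,3),np.uint8); o[:400,:480]=S; o[:W.shape[0],485:485+W.shape[1]]=W[:420]; cv2.imwrite('pics/c7.png',o)
```

```text
w [[283.2, 255.1], [283.2, 251.2], [283.3, 246.9], [283.3, 241.7]]
s [[294.7, 239.7], [287.9, 230.9], [281.7, 222.6], [275.6, 214.5]]
t [[298.5, 212.8], [297.3, 218.8], [296.2, 224.4], [295.1, 229.9]]
crop w origin 203 138 (418, 304, 3)
```

View pics/c7.png

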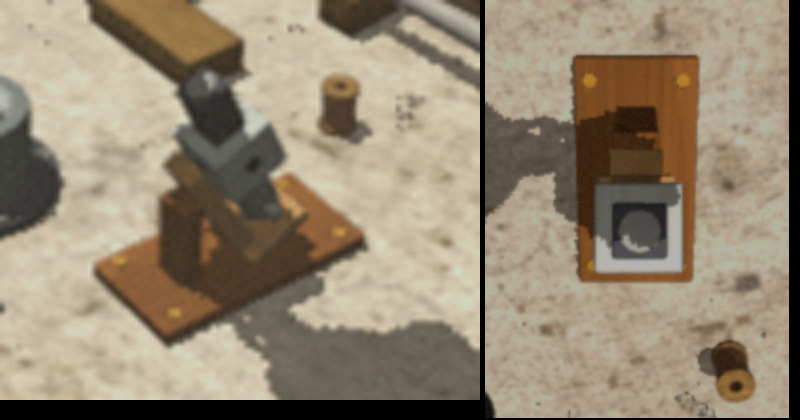

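The head is seated on the rest with the grip up. In the scene crop the grip end is at (205,82) and the body hole at (253,165); in the wrist crop the end face is at (640,232). I triangulate these to check the seating.

Run:
```python
from h import *
w=load('w7'); b=load('s7')
S=lambda u,v:(230+u/4,190+v/4); Wp=lambda u,v:(203+(u-485)/1.9,138+v/1.9)
def tri(*vs):
    A=np.zeros((3,3));B=np.zeros(3)
    for im,(u,v) in vs:
        C,d=ray(im,u,v); d/=np.linalg.norm(d); M=np.eye(3)-np.outer(d,d); A+=M;B+=M@C
    X=np.linalg.solve(A,B); return X,[np.round(np.array(proj(im,X))-p,1).tolist() for im,p in vs]
def inrest(X,c=(.571,.017),yaw=-12.7):
    a=np.radians(yaw); d=np.array(X[:2])-c; return np.round([1e3*(d[0]*np.cos(a)+d[1]*np.sin(a)),1e3*(-d[0]*np.sin(a)+d[1]*np.cos(a)),X[2]*1e3],1)
X,e=tri((w,Wp(640,232)),(b,S(205,80))); print('end',inrest(X),e,'expect -34 0 125.5')
print('hole on scene, pred',proj(b,rest(-8.75+17.3,0,81.8+10)),'seen',S(253,165))
for p in [(95,268),(165,338),(365,241),(288,176)]: print('scene corner',inrest(onz(b,*S(*p),.01)))
for p in [(575,57),(697,57),(692,280),(580,280)]: print('wrist corner',inrest(onz(w,*Wp(*p),.01)))
a=load('top0')
for u,v in [(305,191),(316,195)]: pass
```

```text
end [-20.1   0.7 130.1] [[-0.4, 1.2], [-0.4, 0.2]] expect -34 0 125.5
hole on scene, pred (np.float64(291.45113322925914), np.float64(220.1876711767808)) seen (293.25, 231.25)
scene corner [-72.2  26.1  10. ]
scene corner [-73.1 -40.3  10. ]
scene corner [ 62.6 -43.   10. ]
scene corner [63.6 26.5 10. ]
wrist corner [-69.5 -34.3  10. ]
wrist corner [-69.5  33.   10. ]
wrist corner [68.7 33.6 10. ]
wrist corner [ 68.6 -35.2  10. ]
```

Run:
```python
from h import *
w=load('w7'); q=load('w6'); b=load('s7')
def tri(*vs):
    A=np.zeros((3,3));B=np.zeros(3)
    for im,(u,v) in vs:
        C,d=ray(im,u,v); d/=np.linalg.norm(d); M=np.eye(3)-np.outer(d,d); A+=M;B+=M@C
    X=np.linalg.solve(A,B); return X,[np.round(np.array(proj(im,X))-p,1).tolist() for im,p in vs]
def inrest(X,c=(.571,.017),yaw=-12.7):
    a=np.radians(yaw); d=np.array(X[:2])-c; return np.round([1e3*(d[0]*np.cos(a)+d[1]*np.sin(a)),1e3*(-d[0]*np.sin(a)+d[1]*np.cos(a)),X[2]*1e3],1)
for n,p6,p7,e in [('end',(287,328),(284.6,260),(-34,0,125.5)),('shoulder',(286,260),(284,234.3),(-34.8,0,87)),('railtop',(282.5,253),(284.5,232.5),(-31,0,81))]:
    X,r=tri((q,p6),(w,p7)); print(n,inrest(X),r,e,'sizes')
print('side hole pred',proj(b,rest(-8.75,-20,81.8)),'seen',(293.25,231.25))
g=q['pixels']; cv2.imwrite('pics/q6.png',cv2.resize(g[215:375,190:390,::-1],None,fx=3.6,fy=3.6,interpolation=cv2.INTER_CUBIC))
```

```text
end [-20.4   0.7 128.3] [[0.6, -0.0], [-0.3, 0.0]] (-34, 0, 125.5) sizes
shoulder [-21.2   0.7  77.2] [[0.1, -0.0], [-0.0, 0.0]] (-34.8, 0, 87) sizes
railtop [-13.6   0.1  52.4] [[2.2, 0.3], [-1.2, -0.2]] (-31, 0, 81) sizes
side hole pred (np.float64(290.6467750621195), np.float64(231.62984275749005)) seen (293.25, 231.25)
```

Run:
```python
from h import *
rel(rest(-20,0,150),167.3); rel(rest(-20,0,103),167.3)
t=load('t7'); g=cv2.cvtColor(t['pixels'],cv2.COLOR_RGB2GRAY)
print(proj(t,rest(-20,0,128)),proj(t,rest(-34,0,125.5)))
print(g[206:240:1,288:304])
```

```text
row [-39.9  -0.2  60. ] turn -0.0 now [0.5127 0.0304 0.2101] 167.26 clk 10.25
row [-40.   -0.2 107. ] turn -0.0 now [0.5127 0.0304 0.2101] 167.26 clk 10.25
(np.float64(296.4861852351045), np.float64(224.6542015689729)) (np.float64(295.1493544156656), np.float64(229.86892007058532))
[[ 79  82  77  81  80  77  77  78  74  74  76  74  73  70  70  74]
 [ 88  88  87  87  86  84  86  84  85  84  82  83  80  85  80  83]
 [ 96  94  92  93  93  92  90  92  91  90  92  89  86  92  89  86]
 [ 98  98  97  97  98 100  95  96  94  98  97  94  94  94  97  94]
 [103 105 103 105 104 105 102 102 104 101 102 101  99 100 100 100]
 [107 109 108 105 107 104 105 106 103 106 104 104 106 104 103 104]
 [111 111 110 109 111 111 107 109 107 109 110 111 108 108 108 105]
 [114 114 115 114 113 114 115 114 114 111 112 114 111 112 109 110]
 [115 117 118 116 118 116 117 117 116 115 115 116 116 113 113 115]
 [120 119 121 119 119 118 119 118 120 118 117 119 118 117 117 118]
 [124 125 122 122 123 121 121 120 118 121 119 120 123 120 119 123]
 [126 125 125 123 123 124 125 123 125 124 123 124 121 125 121 124]
 [125 128 129
[... 761 characters left out ...]
 145 147 148 148 148 148 144]
 [150 150 152 151 151 151 152 149 151 150 152 149 150 150 148 148]
 [153 155 155 155 153 153 154 152 152 152 151 149 151 151 152 154]
 [158 155 155 154 154 156 154 154 154 153 151 157 153 154 154 153]
 [153 157 155 155 156 156 155 153 153 157 154 156 154 156 155 153]
 [158 153 153 156 153 156 154 154 156 156 154 153 155 151 153 154]
 [154 153 153 155 154 153 154 153 153 154 151 152 153 154 154 156]
 [152 152 150 153 151 153 154 151 154 153 152 152 154 152 153 150]
 [149 148 148 148 148 150 149 150 149 149 150 151 149 154 150 153]
 [149 145 147 148 149 148 147 148 146 146 148 149 147 151 148 148]
 [144 144 143 144 144 146 145 144 146 145 146 144 145 145 147 146]]
```

Request:
jog_arm(targets=[[[-40, 0, 40], 0], [[-40, 0, 80], 0], [[-40, 0, 105], 0], [[-40, 0, 107], 0], [[-40, 0, 107], 0]])

```text
clock: 10.88
eef_pos: [0.552, 0.0215, 0.1042]
eef_rot: [[-0.975, 0.221, -0.001], [0.221, 0.975, 0.0], [0.001, -0.0, -1.0]]
force: [-0.1, 0.6, 0.1]
finger_gap: 1.0
```

Request:
jog_arm(targets=[[[0, 0, 0], 0], [[0, 0, 0], 0], [[0, 0, 0], 0], [[0, 0, 0], 0], [[0, 0, 0], 0], [[0, 0, 0], 0], [[0, 0, 0], 0], [[0, 0, 0], 0]], fingers=1)

```text
clock: 11.88
eef_pos: [0.5523, 0.0216, 0.1049]
eef_rot: [[-0.975, 0.22, 0.001], [0.22, 0.975, -0.0], [-0.001, 0.0, -1.0]]
force: [-2.0, -0.7, 5.3]
finger_gap: 0.245
```

Request:
jog_arm(targets=[[[3, 0, 0], 0], [[3, 0, 0], 0]])

```text
clock: 12.12
eef_pos: [0.551, 0.0219, 0.1051]
eef_rot: [[-0.975, 0.221, 0.005], [0.221, 0.975, -0.001], [-0.005, 0.0, -1.0]]
force: [7.5, -2.2, -1.1]
finger_gap: 0.244
```

Request:
jog_arm(targets=[[[-2, 0, -10], 0], [[-2, 0, -30], 0], [[-2, 0, -60], 0], [[-2, 0, -60], 0]])

```text
clock: 12.62
eef_pos: [0.5531, 0.0218, 0.168]
eef_rot: [[-0.975, 0.22, 0.006], [0.22, 0.975, -0.0], [-0.006, 0.001, -1.0]]
force: [0.3, 0.0, -2.6]
finger_gap: 0.248
```

Run:
```python
from h import *
rel([.395,.1695,.165],180); rel([.395,.1695,.113],180); print(ctrl.observe()['force'],ctrl.observe()['wrist_torque'])
```

```text
row [186.8 109.3   2. ] turn -12.7 now [0.5531 0.0218 0.168 ] 167.27 clk 12.625
row [187.1 109.2  54. ] turn -12.7 now [0.5531 0.0218 0.168 ] 167.27 clk 12.625
[ 0.31127823  0.03891341 -2.62502884] [ 0.00745013  0.04527087 -0.02571586]
```

Request:
jog_arm(targets=[[[45, 10, 0], -3], [[90, 40, 0], -7], [[135, 75, 0], -12.7], [[180, 105, 0], -12.7], [[187, 109, 20], -12.7], [[187, 109, 40], -12.7], [[187, 109, 54], -12.7], [[187, 109, 54], -12.7]])

```text
clock: 13.62
eef_pos: [0.3915, 0.1688, 0.1087]
eef_rot: [[-1.0, 0.001, -0.003], [0.001, 1.0, -0.001], [0.003, -0.001, -1.0]]
force: [1.0, 0.7, -1.9]
finger_gap: 0.245
```

Run:
```python
from h import *
rel([.476,.1695,.113],180); w=snap('wrist','w8')
b=snap('scene','s8'); cv2.imwrite('pics/c8.png',np.hstack([cv2.resize(b['pixels'][130:290,140:300,::-1],(480,480),interpolation=cv2.INTER_CUBIC),cv2.resize(w['pixels'][80:400,180:390,::-1],(315,480))]))
```

```text
row [-84.5   0.7  -4.6] turn -0.1 now [0.3915 0.1688 0.1087] 179.95 clk 13.625
```

Request:
jog_arm(targets=[[[-10, 0, -4], 0], [[-20, 0, -4], 0], [[-28, 0, -4], 0], [[-36, 0, -4], 0], [[-44, 0, -4], 0], [[-50, 0, -4], 0]])

```text
clock: 14.48
eef_pos: [0.4415, 0.1694, 0.1137]
eef_rot: [[-1.0, 0.001, -0.004], [0.001, 1.0, -0.0], [0.004, -0.0, -1.0]]
force: [-7.3, 0.6, 1.7]
finger_gap: 0.243
```

Request:
jog_arm(targets=[[[-6, 0, 0], 0], [[-12, 0, 0], 0], [[-18, 0, 0], 0], [[-24, 0, 0], 0]])

```text
clock: 14.98
eef_pos: [0.4652, 0.1696, 0.1136]
eef_rot: [[-1.0, 0.0, -0.004], [0.0, 1.0, 0.0], [0.004, 0.0, -1.0]]
force: [-7.2, 1.2, 1.3]
finger_gap: 0.246
```

Request:
jog_arm(targets=[[[-4, 0, 0], 0], [[-8, 0, 0], 0], [[-10, 0, 0], 0], [[-10, 0, 0], 0]])

```text
clock: 15.48
eef_pos: [0.4752, 0.1696, 0.1136]
eef_rot: [[-1.0, 0.0, -0.004], [0.0, 1.0, 0.0], [0.004, 0.0, -1.0]]
force: [-5.9, 0.7, -0.7]
finger_gap: 0.249
```

Run:
```python
from h import *
w=snap('wrist','w9'); b=snap('scene','s9'); s=w['s']; print(s['eef_pos'],s['force'],s['wrist_torque'])
print(proj(w,[.522,.1695,.06]))
cv2.imwrite('pics/c9.png',np.hstack([cv2.resize(b['pixels'][150:280,160:290,::-1],(480,480),interpolation=cv2.INTER_CUBIC),cv2.resize(w['pixels'][80:400,180:390,::-1],(315,480))]))
```

```text
[0.47524465 0.16956851 0.11357439] [-5.94098655  0.65617964 -0.70742564] [2.75985326e-01 1.48301292e+00 1.07775197e-03]
(np.float64(284.64996323242093), np.float64(295.40673556666815))
```

View pics/c9.png

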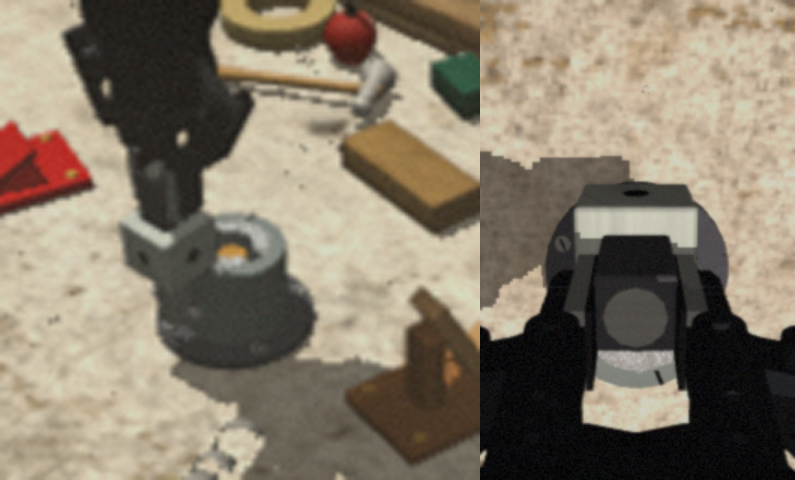

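Now nearly upright: the scene crop shows the head standing against the mount's near wall. I push on until the shank lies flush, shown by a force rise.

Request:
jog_arm(targets=[[[-1, 0, 0], 0], [[-2, 0, 0], 0], [[-2, 0, 0], 0]])

```text
clock: 15.95
eef_pos: [0.4769, 0.1695, 0.1136]
eef_rot: [[-1.0, 0.0, -0.005], [0.0, 1.0, 0.0], [0.005, 0.0, -1.0]]
force: [-8.2, 0.8, 1.0]
finger_gap: 0.241
```

Request:
jog_arm(targets=[[[-1, 0, 0], 0], [[-2, 0, 0], 0], [[-2, 0, 0], 0]])

```text
clock: 16.32
eef_pos: [0.4789, 0.1696, 0.1135]
eef_rot: [[-1.0, 0.0, -0.005], [0.0, 1.0, 0.0], [0.005, 0.0, -1.0]]
force: [-7.5, 0.9, 1.7]
finger_gap: 0.249
```

Request:
jog_arm(targets=[[[-1, 0, 0], 0], [[-2, 0, 0], 0], [[-2, 0, 0], 0]])

```text
clock: 16.7
eef_pos: [0.4807, 0.1696, 0.1135]
eef_rot: [[-1.0, 0.0, -0.005], [0.0, 1.0, 0.0], [0.005, 0.0, -1.0]]
force: [-8.0, 1.5, 3.0]
finger_gap: 0.246
```

```bash
cat > disc.py <<'E'
from h import *
def disc(w):
    g=cv2.cvtColor(w['pixels'],cv2.COLOR_RGB2GRAY); r=cv2.medianBlur(g,3)[230:350,235:335]
    c=cv2.HoughCircles(cv2.resize(r,None,fx=3,fy=3),cv2.HOUGH_GRADIENT,1,100,param1=60,param2=15,minRadius=45,maxRadius=85)
    return None if c is None else (c[0,0,0]/3+235,c[0,0,1]/3+230,c[0,0,2]/3)
E
python3 - <<'E'
from disc import *
w9=load('w9'); print('disc',disc(w9)); print('end by eye',onz(w9,283.3,291.3,.1385),'rear shoulder',onz(w9,283.3,80+207*2/3,.1055), 'body rear low edge',onz(w9,283.3,80+185*2/3,.0705))
w=snap('wrist','w10'); d=disc(w); print('now',d, onz(w,d[0],d[1],.1385), w['s']['force'],w['s']['eef_pos'])
g=cv2.cvtColor(w['pixels'],cv2.COLOR_RGB2GRAY); print('column', list(enumerate(g[190:300,283].tolist(),190)))
E
```

```text
disc (np.float32(283.16666), np.float32(293.16666), np.float32(21.533333))
end by eye [0.47344031 0.16859906 0.1385    ] rear shoulder [0.45343325 0.16862078 0.1055    ] body rear low edge [0.45577587 0.16863239 0.0705    ]
now (np.float32(283.5), np.float32(290.16666), np.float32(21.1)) [0.47840203 0.16872699 0.1385    ] [-8.04793116  1.50266708  3.02678774] [0.48074499 0.16961731 0.11347448]
column [(190, 164), (191, 169), (192, 157), (193, 100), (194, 54), (195, 48), (196, 57), (197, 61), (198, 66), (199, 65), (200, 62), (201, 44), (202, 16), (203, 5), (204, 1), (205, 8), (206, 30), (207, 60), (208, 70), (209, 70), (210, 70), (211, 71), (212, 73), (213, 79), (214, 106), (215, 141), (216, 166), (217, 177), (218, 185), (219, 192), (220, 193), (221, 192), (222, 192), (223, 193), (224, 194), (225, 193), (226, 195), (227, 191), (228, 192), (229, 191), (230, 192), (231, 193), (232, 185), (233, 137), (234, 58), (235, 27), (236, 31), (237, 23), (238, 23), (239, 24), (240, 31), (241, 30), (242, 29), (243, 25), (244, 29), (245, 19), (246, 34), (247, 23), (248, 32), (249, 27), (250, 27), (251, 27), (252, 28), (253, 28), (254, 29), (255, 27), (256, 28), (257, 29), (258, 27), (259, 25), (260, 26), (261, 27), (262, 32), (263, 35), (264, 44), (265, 33), (266, 34), (267, 32), (268, 37), (269, 42), (270, 42), (271, 42), (272, 55), (273, 67), (274, 82), (275, 79), (276, 72), (277, 78), (278, 79), (279, 78), (280, 78), (281, 77), (282, 75), (283, 77), (284, 77), (285, 75), (286, 78), (287, 77), (288, 78), (289, 75), (290, 74), (291, 78), (292, 75), (293, 82), (294, 78), (295, 80), (296, 77), (297, 75), (298, 77), (299, 75)]
```

```bash
cat >> disc.py <<'E'
def tilt(w,z=None):
    "z of TCP; head held with end ~25 mm above TCP"
    z=w['s']['eef_pos'][2]+w.get('dz',0) if z is None else z
    g=cv2.GaussianBlur(w['pixels'],(3,1),0).astype(int).sum(2)[:,278:289].mean(1)/3; d=np.diff(g)
    hi=205+np.argmax(d[205:228]); lo=183+np.argmin(d[183:205]); gr=222+np.argmin(d[222:245])
    A=onz(w,283,hi+.5,z-.008); B=onz(w,283,lo+.5,z-.043); G=onz(w,283,gr+.5,z-.008); e=disc(w)
    print('rows',lo,hi,gr,'rear face x top,low',A[0].round(4),B[0].round(4),'tilt deg',np.degrees(np.arctan2(B[0]-A[0],.035)).round(1),'grip base rear x',G[0].round(4),'end',None if e is None else onz(w,e[0],e[1],z+.025).round(4))
E
python3 - <<'E'
from disc import *
for f in ('w9','w10'): tilt(load(f))
E
```

```text
rows 200 217 236 rear face x top,low 0.4532 0.4541 tilt deg 1.5 grip base rear x 0.4628 end [0.4742 0.1685 0.1386]
rows 193 214 233 rear face x top,low 0.4572 0.4554 tilt deg -2.9 grip base rear x 0.4668 end [0.4784 0.1687 0.1385]
```

Request:
jog_arm(targets=[[[8, 0, 0], 0], [[8, 0, -40], 0], [[8, 0, -87], 0], [[-40, 0, -87], 0], [[-80, 0, -87], 0], [[-120, 0, -87], 0], [[-120, 0, -87], 0], [[-120, 0, -87], 0]])

```text
clock: 17.75
eef_pos: [0.6023, 0.1691, 0.2008]
eef_rot: [[-1.0, 0.001, -0.001], [0.001, 1.0, -0.0], [0.001, -0.0, -1.0]]
force: [-0.1, 0.8, -2.4]
finger_gap: 0.243
```

Run:
```python
from pol import *
from disc import *
w=snap('wrist','w11'); s=w['s']; print(s['eef_pos'],s['force']); tilt(w)
hsv=cv2.cvtColor(w['pixels'],cv2.COLOR_RGB2HSV); u0,v0=map(int,proj(w,[.522,.1695,.052])); print(u0,v0)
m=cv2.inRange(hsv,(12,110,90),(28,255,255)); k=np.zeros_like(m); k[v0-25:v0+25,u0-25:u0+25]=1; m*=k
c=max(cv2.findContours(m,0,1)[0],key=cv2.contourArea); (u,v),r=cv2.minEnclosingCircle(c); M=cv2.moments(m,True)
print('gold',u,v,r,M['m10']/M['m00'],M['m01']/M['m00'],M['m00']); C=onz(w,M['m10']/M['m00'],M['m01']/M['m00'],.052); print(C, 'diam mm',2e3*r*(s['eef_pos'][2]+.143-.052)/w['fx'])
for r0,r1 in [(.0165,.0205),(.025,.032)]:
    o=polar(w,C,r0,r1); print(r0,' '.join(f'{i*2}:{int(x)}' for i,x in enumerate(o) if x<np.median(o)-25))
# outer rim circle
g=cv2.medianBlur(cv2.cvtColor(w['pixels'],cv2.COLOR_RGB2GRAY),3)
R=334*.034/(s['eef_pos'][2]+.143-.06)
x0,y0=u0-70,max(v0-70,0); h=cv2.HoughCircles(cv2.resize(g[y0:v0+70,x0:u0+70],None,fx=3,fy=3),cv2.HOUGH_GRADIENT,1,200,param1=80,param2=20,minRadius=int(3*R*.9),maxRadius=int(3*R*1.12))
print('R',R,h); 
if h is not None: print('rim centre',onz(w,h[0,0,0]/3+x0,h[0,0,1]/3+y0,.06))
```

```text
[0.60232872 0.16914752 0.20079057] [-0.07492829  0.81811589 -2.38703492]
rows 194 214 233 rear face x top,low 0.5788 0.5777 tilt deg -1.7 grip base rear x 0.5884 end [0.6008 0.1683 0.2258]
284 98
gold 284.324462890625 98.2978744506836 11.77694320678711 284.53937947494035 98.31742243436754 419.0
[0.52169745 0.16929262 0.052     ] diam mm 20.558597593328567
0.0165 72:139 74:99 76:75 78:70 80:69 82:68 84:69 86:67 88:68 90:69 92:68 94:67 96:68 98:68 100:65 102:59 104:63 106:94 108:137 252:151 254:119 256:93 258:89 260:89 262:90 264:89 266:93 268:106 270:129 272:133 274:135 276:135 278:136 280:137 282:137 284:139 286:146 288:158
0.025 18:106 20:64 22:100 198:105 200:62 202:96
R 40.01542369328988 [[[217.5 207.5 129. ]]]
rim centre [0.52107752 0.17084749 0.06      ]
```

Request:
jog_arm(targets=[[[40, 1, 0], 0], [[74, 1, 0], 0], [[74, 1, 20], 0], [[74, 1, 40], 0], [[74, 1, 48], 0], [[74, 1, 53], 0], [[74, 1, 58], 0], [[74, 1, 62], 0], [[74, 1, 62], 0]])

```text
clock: 18.92
eef_pos: [0.5287, 0.1702, 0.1392]
eef_rot: [[-1.0, 0.001, -0.0], [0.001, 1.0, -0.0], [0.0, -0.0, -1.0]]
force: [0.3, 0.1, -3.0]
finger_gap: 0.249
```

Run:
```python
from disc import *
s=ctrl.observe(); print(s['eef_pos'],s['force'],s['wrist_torque'])
```

```text
[0.52865001 0.17022559 0.13915953] [ 0.34180593  0.09239518 -2.97029141] [-0.01994746  0.00650783 -0.03151564]
```

Request:
jog_arm(targets=[[[0, 0, 2], 0], [[0, 0, 4], 0], [[0, 0, 4], 0]])

```text
clock: 19.3
eef_pos: [0.5285, 0.1703, 0.1351]
eef_rot: [[-1.0, 0.001, -0.0], [0.001, 1.0, -0.0], [0.0, -0.0, -1.0]]
force: [-2.7, 0.1, -1.7]
finger_gap: 0.244
```

Request:
jog_arm(targets=[[[0, 0, 2], 0], [[0, 0, 4], 0], [[0, 0, 4], 0]])

```text
clock: 19.68
eef_pos: [0.5286, 0.1703, 0.1316]
eef_rot: [[-1.0, 0.001, -0.0], [0.001, 1.0, 0.0], [0.0, 0.0, -1.0]]
force: [-5.2, -0.6, 3.4]
finger_gap: 0.245
```

Request:
jog_arm(targets=[[[2, 0, 0], 0], [[4, 0, 0], 0], [[5.5, 0, 0], 0], [[5.5, 0, 0], 0]])

```text
clock: 20.18
eef_pos: [0.5241, 0.1704, 0.1321]
eef_rot: [[-1.0, 0.001, 0.002], [0.001, 1.0, 0.0], [-0.002, 0.0, -1.0]]
force: [3.2, 0.5, 3.3]
finger_gap: 0.243
```

Request:
jog_arm(targets=[[[0, 0, 2], 0], [[0, 0, 4], 0], [[0, 0, 5], 0], [[0, 0, 5], 0]])

```text
clock: 20.68
eef_pos: [0.5239, 0.1704, 0.1266]
eef_rot: [[-1.0, 0.001, 0.002], [0.001, 1.0, 0.0], [-0.002, 0.0, -1.0]]
force: [5.9, 1.1, 4.0]
finger_gap: 0.247
```

Run:
```python
from disc import *
w=snap('wrist','w12'); s=w['s']; print(s['eef_pos'],s['force'],s['wrist_torque']); tilt(w)
```

```text
[0.52390599 0.17042133 0.12658743] [5.87981198 1.14243967 4.01874062] [ 0.16394857 -1.3169191   0.00613459]
rows 189 214 233 rear face x top,low 0.5003 0.4964 tilt deg -6.4 grip base rear x 0.5099 end [0.522  0.1695 0.1516]
```

Request:
jog_arm(targets=[[[1, 0, 0], 0], [[2, 0, 0], 0], [[2, 0, 3], 0], [[2, 0, 6], 0], [[2, 0, 6], 0]])

```text
clock: 21.35
eef_pos: [0.5222, 0.1704, 0.1207]
eef_rot: [[-1.0, 0.001, 0.002], [0.001, 1.0, 0.0], [-0.002, 0.0, -1.0]]
force: [6.5, 0.4, 4.4]
finger_gap: 0.245
```

Run:
```python
from disc import *
s=ctrl.observe(); print(s['eef_pos'],s['force'],s['wrist_torque'])
```

```text
[0.52218248 0.17044073 0.12074883] [6.48332612 0.41303651 4.36957626] [ 0.14601504 -1.55372963  0.08262038]
```

Request:
jog_arm(targets=[[[0, 0, 2], 0], [[0, 0, 4], 0], [[0, 0, 6], 0], [[0, 0, 6], 0]])

```text
clock: 21.85
eef_pos: [0.5223, 0.1704, 0.1151]
eef_rot: [[-1.0, 0.001, 0.002], [0.001, 1.0, 0.0], [-0.002, 0.0, -1.0]]
force: [4.9, 0.6, 5.1]
finger_gap: 0.247
```

Request:
jog_arm(targets=[[[0, 0, 1], 0], [[0, 0, 2], 0], [[0, 0, 2], 0]])

```text
clock: 22.22
eef_pos: [0.5224, 0.1704, 0.1133]
eef_rot: [[-1.0, 0.001, 0.003], [0.001, 1.0, 0.0], [-0.003, 0.0, -1.0]]
force: [5.4, -0.3, 7.2]
finger_gap: 0.245
```

Request:
jog_arm(targets=[[[0, 0, 1], 0], [[0, 0, 1], 0]])

```text
clock: 22.48
eef_pos: [0.5224, 0.1705, 0.1124]
eef_rot: [[-1.0, 0.001, 0.003], [0.001, 1.0, 0.001], [-0.003, 0.001, -1.0]]
force: [4.7, -0.8, 7.3]
finger_gap: 0.243
```

Request:
jog_arm(targets=[[[0, 0, 1], 0], [[0, 0, 1], 0]])

```text
clock: 22.72
eef_pos: [0.5224, 0.1705, 0.1114]
eef_rot: [[-1.0, 0.001, 0.003], [0.001, 1.0, 0.001], [-0.003, 0.001, -1.0]]
force: [5.4, 0.8, 9.1]
finger_gap: 0.247
```

Run:
```python
from disc import *
w=snap('wrist','w13'); s=w['s']; print(s['eef_pos'],s['force'],s['wrist_torque']); tilt(w); tilt(load('w11'))
```

```text
[0.52241622 0.17045474 0.11139029] [5.39936794 0.76022218 9.13545864] [ 0.0030713  -1.09089194 -0.01435136]
rows 197 215 234 rear face x top,low 0.4993 0.4997 tilt deg 0.6 grip base rear x 0.509 end [0.5211 0.1696 0.1364]
rows 194 214 233 rear face x top,low 0.5788 0.5777 tilt deg -1.7 grip base rear x 0.5884 end [0.6008 0.1683 0.2258]
```

Request:
jog_arm(targets=[[[0, 0, -1.5], 0], [[0, 0, -1.5], 8], [[0, 0, -1.5], 16], [[0, 0, -1.5], 24], [[0, -0.5, -1.5], 32], [[0, -0.5, -1.5], 32]])

```text
clock: 23.52
eef_pos: [0.522, 0.1692, 0.1125]
eef_rot: [[-0.846, 0.532, 0.002], [0.532, 0.846, -0.001], [-0.002, 0.0, -1.0]]
force: [4.3, -2.8, 7.7]
finger_gap: 0.242
```

Run:
```python
from disc import *
s=ctrl.observe(); R=s['eef_rot']; print(s['eef_pos'],s['force'],s['wrist_torque'],np.degrees(np.arctan2(R[1,0],R[0,0])))
```

```text
[0.52200124 0.16921901 0.11250814] [ 4.3435318  -2.8356366   7.68935413] [-0.57080432 -0.95057293  0.04241766] 147.82842354636244
```

Request:
jog_arm(targets=[[[0, 0, 0], 8], [[0, 0, 0], 16], [[0, -0.5, 0], 24], [[0, -0.5, 0], 32], [[0, -0.5, 0], 38], [[0, -0.5, 0], 38]])

```text
clock: 24.28
eef_pos: [0.5211, 0.1688, 0.1121]
eef_rot: [[-0.34, 0.941, 0.0], [0.941, 0.34, -0.001], [-0.001, -0.0, -1.0]]
force: [2.8, -3.0, 7.6]
finger_gap: 0.247
```

Run:
```python
from disc import *
s=ctrl.observe(); R=s['eef_rot']; print(s['eef_pos'],s['force'],s['wrist_torque'],np.degrees(np.arctan2(R[1,0],R[0,0])))
```

```text
[0.52112926 0.16879197 0.11214126] [ 2.75299795 -2.99193201  7.57638708] [-0.59081375 -0.55072187 -0.06632625] 109.85749334730173
```

Request:
jog_arm(targets=[[[0, 0, 0], 1.5], [[0, 0, 0], 3], [[0, 0, 0], 3]])

```text
clock: 24.65
eef_pos: [0.521, 0.1687, 0.1121]
eef_rot: [[-0.291, 0.957, -0.0], [0.957, 0.291, -0.001], [-0.001, -0.0, -1.0]]
force: [2.5, -3.2, 8.2]
finger_gap: 0.244
```

Run:
```python
from disc import *
s=ctrl.observe(); R=s['eef_rot']; print(s['eef_pos'],s['force'],s['wrist_torque'],np.degrees(np.arctan2(R[1,0],R[0,0])))
```

```text
[0.52100194 0.1687069  0.11209171] [ 2.54535142 -3.20421027  8.1518124 ] [-0.65554299 -0.4802344   0.06973885] 106.93302567396314
```

Request:
jog_arm(targets=[[[0, 0, 0], 1.5], [[0, 0, 0], 3], [[0, 0, 0], 3]])

```text
clock: 25.02
eef_pos: [0.5209, 0.1683, 0.1121]
eef_rot: [[-0.241, 0.971, -0.0], [0.971, 0.241, -0.002], [-0.002, -0.001, -1.0]]
force: [1.0, -5.9, 9.2]
finger_gap: 0.243
```

Run:
```python
from disc import *
s=ctrl.observe(); R=s['eef_rot']; print(s['eef_pos'],s['force'],s['wrist_torque'],np.degrees(np.arctan2(R[1,0],R[0,0])))
```

```text
[0.52091984 0.16830644 0.11209969] [ 0.98066832 -5.94742427  9.23515136] [-1.07588328 -0.38577372  0.13929993] 103.93968863714711
```

Request:
jog_arm(targets=[[[0, 0, 0], -2.5], [[0, 0, -2], -2.5], [[0, 0, -4], -2.5], [[0, 0, -6], -2.5], [[0, 0, -7], -2.5], [[0, 0, -7], -2.5]])

```text
clock: 25.78
eef_pos: [0.5208, 0.1686, 0.1188]
eef_rot: [[-0.283, 0.959, -0.0], [0.959, 0.283, -0.001], [-0.001, -0.001, -1.0]]
force: [2.5, -3.6, 6.2]
finger_gap: 0.24
```

Run:
```python
from disc import *
s=ctrl.observe(); R=s['eef_rot']; print(s['eef_pos'],s['force'],s['wrist_torque'],np.degrees(np.arctan2(R[1,0],R[0,0])))
```

```text
[0.52084486 0.1686233  0.11881376] [ 2.53127165 -3.62966303  6.21392424] [-0.74544613 -0.57420221  0.02019994] 106.45144781162416
```

Request:
jog_arm(targets=[[[0, 0, -1], 0], [[0, 0, -2], 0], [[0, 0, -3], 0], [[0, 0, -3], 0]])

```text
clock: 26.28
eef_pos: [0.5208, 0.1688, 0.1217]
eef_rot: [[-0.283, 0.959, -0.0], [0.959, 0.283, -0.001], [-0.001, -0.001, -1.0]]
force: [2.9, -4.1, 6.0]
finger_gap: 0.249
```

Request:
jog_arm(targets=[[[0, 0, -1], 0], [[0, 0, -2], 0], [[0, 0, -2], 0]])

```text
clock: 26.65
eef_pos: [0.5205, 0.1688, 0.1219]
eef_rot: [[-0.283, 0.959, -0.001], [0.959, 0.283, -0.001], [-0.001, -0.002, -1.0]]
force: [8.6, -2.8, -7.4]
finger_gap: 0.244
```

Request:
jog_arm(targets=[[[0, 0, 2], 0], [[0, 0, 2], 0]])

```text
clock: 26.9
eef_pos: [0.5207, 0.1688, 0.1214]
eef_rot: [[-0.283, 0.959, -0.001], [0.959, 0.283, -0.001], [-0.001, -0.001, -1.0]]
force: [2.2, -4.1, 4.1]
finger_gap: 0.246
```

Request:
jog_arm(targets=[[[0, 0, 0], 0], [[0, 0, 0], 0], [[0, 0, 0], 0], [[0, 0, 0], 0], [[0, 0, -40], 0], [[0, 0, -90], 0], [[60, 0, -110], 0], [[60, 0, -110], 0], [[60, 0, -110], 0]], fingers=-1)

```text
clock: 28.02
eef_pos: [0.5036, 0.2269, 0.2313]
eef_rot: [[-0.285, 0.959, -0.001], [0.959, 0.285, -0.001], [-0.0, -0.001, -1.0]]
force: [0.1, -1.3, 0.3]
finger_gap: 1.0
```

Run:
```python
from h import *
w=snap('wrist','w14'); b=snap('scene','s14'); t=snap('top','t14'); s=w['s']; print(s['eef_pos'],s['force'],s['finger_gap'],s['clock'])
u,v=map(int,proj(w,[.522,.17,.09])); print(u,v)
pad=lambda a:cv2.copyMakeBorder(a,200,200,200,200,cv2.BORDER_CONSTANT)
W=pad(w['pixels'])[v+80:v+320,u+100:u+300,::-1]
S=b['pixels'][150:280,160:290,::-1]
cv2.imwrite('pics/c14.png',np.hstack([cv2.resize(S,(420,420),interpolation=cv2.INTER_CUBIC),cv2.resize(W,(350,420))]))
ti,t0=load('top0'),t
for n,u,v in [('block',240,173),('tape',352,173),('spool',288,172)]:
    print(n,np.abs(t['pixels'][v-16:v+16,u-20:u+20].astype(int)-ti['pixels'][v-16:v+16,u-20:u+20]).mean().round(1))
for f in (.0,.108):print('pred up',proj(b,[.5217,.1697,.04+f]),proj(w,[.5217,.1697,.04+f]))
```

```text
[0.50359364 0.2269091  0.23130407] [ 0.12495635 -1.26215666  0.30522251] 1.000102086680603 28.025
285 256
block 6.7
tape 7.3
spool 7.8
pred up (np.float64(222.4723721864371), np.float64(222.04020990830944)) (np.float64(284.77123476772186), np.float64(236.75412130802928))
pred up (np.float64(219.79022290320364), np.float64(182.41362874163153)) (np.float64(285.4330100505958), np.float64(288.45126695250974))
```

View pics/c14.png

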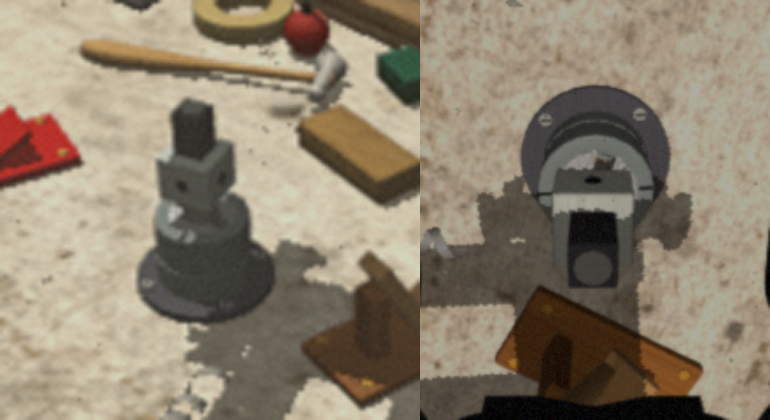

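The final view shows the head upright in the mount. Its end face is at (593,266) in the wrist crop, within about 1 px of the prediction for a foot depth of 20 mm, and the black marks are level with the lug line. The gripper is clear, so I hand in.

```bash
python3 -c "
from bench import ctrl
print(ctrl.hand_in())"
```

```text
the job is handed in; nothing more can be done
None
```

I laid the head on the wooden rest and let it go there. I then took it by its square grip, stood it upright against the mount's outer wall and put it in the mount. There I pressed it down, turned it about 70° clockwise to the stop, let it rise and released it. I handed the job in at about 28 s.

**Passed:**
- **Locked:** Once risen, it held against an upward pull of about 7 N. After release, the last views put the grip end within about 1 px of where it should be for a locked, upright head. That matches a foot depth of about 20 mm.
- **Robot clear:** The gripper was open and well clear, with wrist force near zero.
- **Bystanders:** I saw no sign that the spool, tape roll or block had moved. The check was coarse: before-and-after differences were small and about the same for all three.

**Failed or disagreed:**
- **Seating on the rest:** Camera measurements put the grip end about 12 mm from its expected place, with the axis nearer 67° than 60°. A push towards the rail met firm resistance, so I took the head as seated, but I never resolved the difference. It got there by tipping about 30° onto the rail when I opened the fingers, not by being held all the way down.
- **Turning stop:** I recognised it only by a small torque rise (about 0.14 N m), about 6° past the nominal angle. I then turned back 2.5° before letting the head rise.

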